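# Stretch a silver ring four clicks and hold

### The job

Slip the plain band ring from the black pad over the tapered mandrel on top of the ring stretcher and let it sit snug and level on the taper, leaving the ring with the stone and the other goods alone. Then pull the stretcher's lever down exactly four clicks from rest and never on to a fifth, because a ring cannot be shrunk back. The lever springs up when let go, so finish with the gripper still holding it steadily at the fourth click while the metal takes its set.

Things in the scene. Friction and masses are not known exactly. Their poses are not given: they have to be found in the camera images.
- plain_ring_center (a point): Centre of the plain silver band ring, half-way up: a loose round band of outer diameter 24 mm, hole 18 mm, 8 mm wide, 14 g, with nothing on it. It starts lying flat (hole upright, point's z axis up) on the black pad.
- stone_ring_center (a point): Centre of the other silver ring, which stays where it is: a 22 mm band, 6 mm wide, with an oblong amber stone (16 x 9 mm) standing 7 mm out of one side; lies flat on the same pad.
- pad: Black velvet counter pad, 170 x 190 mm (x, y) and 10 mm thick, fixed; origin at the centre of its underside on the table.
- stretcher: Ring stretcher of grey cast iron, fixed to the table; origin on the table under the upright mandrel, z up. Base plate 150 mm (x) x 155 mm (y); a round steel die plate, 112 mm across (top 126 mm above the table), carries the mandrel in its middle. The lever sticks out to the stretcher's own +y side and swings in its y-z plane.
- mandrel_tip (a point): Top of the upright mandrel, 220 mm above the table. The topmost 6 mm are a narrow rounded wedge (10 mm across); below it the mandrel widens evenly from 13 mm across (214 mm above the table) to 23 mm (134 mm above the table). The ring, let down over it, comes to rest with its centre about 47 mm below this point.
- lever_pivot (a point): Point on the lever's level hinge axis (along the stretcher's own x), abreast of the middle of the grip: at stretcher x = -47, y = 52, z = 78 mm.
- grip_center (a point): Middle of the lever's black grip: a level round handle 25 mm thick, 70 mm long along the stretcher's x, sticking out square from the lever's outer end towards the stretcher's -x side and revolving freely on its pin. It is 180 mm from lever_pivot, at rest 45 degrees above the horizontal on the +y side; the 13 mm steel lever rod lies 47 mm to its +x side. It comes down in an arc.
- lever_angle (a joint): Lever angle in rad: 0 at rest, growing as the grip is pulled down; stop at 0.942. A notch every 0.157 rad (28 mm at the grip); the fourth at 0.628. Resistance at the grip: about 8 N in a notch, swelling to 12-13 N soon after it, giving way to 4-6 N shortly before the next: each giving-way is one click. The spring outweighs the clicks: let go anywhere, the lever flies back to 0.
- lever: The lever with its toothed hub, steel rod and black grip; origin on the hinge axis.
- bead_jar: Bystander: green glass jar with metal lid, 60 mm across, 75 mm tall; origin under its centre.
- gift_box: Bystander: closed cardboard gift box, 89 x 89 x 46 mm; origin under its centre.
- ring_cone: Bystander: dark wooden ring display cone, 60 mm across its foot, 78 mm tall; origin under its centre.

How it is judged:
By the outcome, as a careful person would: the job done as asked, in the order asked, and still so for the second after the job is handed in, while the arm keeps its last pose, push and grip.
It also fails if it takes over 66 s, if anything falls off the work surface, if the arm or the gripper's body presses on something with over 40 N, if the wrist force passes 120 N, or if a joint passes its speed limit or range.

### The arm

A 6-joint arm with a two-finger parallel gripper is mounted at the origin on the work surface. World frame = base frame: x ahead of the robot, y to its left, z up, the work surface at z = 0. Lengths are in m, angles in rad, forces in N, time in s.
With the tool pointing down it reaches from about 0.325 to 0.9 m from the base axis. Payload 6.1 kg.
Tool frame: the origin (TCP) lies on the centre line of the jaws, within the pads' length; the fingertips stand bot.tip_extent ahead of it and the grasp point (between the pads) lies 3 mm ahead of it (bot.tip_extent is the distance from the TCP to the fingertips, in m); z points along the fingers, y is the direction in which the jaws open and shut (so a half turn about z gives the same grasp; the last joint's range is limited). The gripper opens to 87 mm and grips with 3 to 60 N. Pads are 19 mm wide; open, the fingers measure 117 mm over their backs; the gripper's body (75 mm by 190 mm) begins 51 mm behind the grasp point.
Start: joints at [-1.291, 0.22, 1.526, -0, 1.395, -0.126], TCP at [0.247, -0.574, 0.245] pointing down, gripper open.
Joint ranges: [-2.98, 2.98], [-0.91, 2.08], [0.09, 2.57], [-1.24, 4.39], [0.2, 2.65], [-2.68, 2.68]. Speed limits (rad/s): [2.57, 2.57, 3.01, 3.14, 3.14, 3.14].

### API

Orientations are given as a rotation vector (axis times angle).
In Python, from bench import bot, imaging gives the robot as it stands. The module is installed in compiled form; this text tells all that it offers.
- The arm moves only by the tool step_arm, never from a script. Its argument "moves" is a list of rows, each an object of numbers: "jaw": the finger opening in cm, from 0 to 8.7; "tx", "ty", "tz": the shift along the tool's x, y, z in cm; "wx", "wy", "wz": the turn, a rotation vector about the tool's x, y, z in rad. A call has 1 to 20 rows; each row is the pose to reach, as a shift and turn from the pose commanded when the call began, along the tool's axes at that moment; what a row does not reach only later rows make up. A row lasts 1/10 s, in which the tool goes at most 50 mm and 8.59 degrees, less where a joint would pass 70% of its speed; a pose out of reach is approached as far as the arm can. A call with a gripper value outside its range is refused whole. The fingers move at their own pace and stop on an object; the grip force is fixed at half the most. Time passes only in rows, so rows that repeat a pose let the fingers close. It gives the time, the measured TCP pose, the force and the opening at its end, in the units of the state.
- bot.observe(): the state, without advancing time (a new reading comes with each control period).
- imaging.read_camera(name): name is "side" or "top" or "wrist"; returns a dict with "frame" (480x640x3 uint8, red, green, blue), "camera_matrix" (3x3 intrinsics, pixels), "R" (3x3) and "t" (3): a world point X has camera coordinates R X + t. Camera axes: x right, y down, z forward; pixel columns grow to the right and rows downward; lengths in m; the calibration is good to about 2 mm. A picture is of the moment at which its call begins. There is no depth.
- bot.close_job(): hands the job in, once; it reports no verdict.
The state is a dict: "time": time; "joints": joint angles; "qd": joint speeds; "joint_efforts": joint torques, N m; "ee_pos": TCP position; "tcp_rot": TCP orientation; "force": force on the tool from outside, world axes, zero at the start; "moment": the same for the moment, N m; "finger_gap": opening from 0.0 (shut) to 1.0 (fully open).
Only numpy, scipy, OpenCV 4.12 (cv2) and the standard library are available. Lean on these libraries where they do the work, as an engineer would, in place of code of your own. Each camera call takes 0.05 s, during which the arm holds its last target. There are 200 camera calls.

## Working session

There is one attempt and no reset: what is moved stays moved. The work goes in short steps, Python scripts to look and compute and a tool call to move; the robot and the scene stay as the last step left them, time stands still between calls to the robot, and variables do not carry over. Pictures are saved under pics/ and viewed, about 8 in all and at most 12, crops included, and the job is handed in when it is done.

Besides the shell and the picture viewer there is one more tool, called after ">>>" by a JSON object that holds its "method" and its "body", one argument or row to a line. step_arm: Moves the arm, as the interface text tells. Its arguments: {"type":"object","properties":{"moves":{"type":"array"}},"required":["moves"]}

```bash
mkdir -p pics
cat > h.py <<'E'
import numpy as np, cv2
from bench import bot, imaging
from scipy.spatial.transform import Rotation as Ro
def cam(n):
    c=imaging.read_camera(n); return c['frame'],np.array(c['camera_matrix']),np.array(c['R']),np.array(c['t'])
def save(n,f): cv2.imwrite('pics/'+n+'.png',cv2.cvtColor(f,cv2.COLOR_RGB2BGR))
def ray(c,u,v):
    _,K,R,t=c; d=R.T@np.linalg.inv(K)@np.array([u,v,1.]); return -R.T@t,d/np.linalg.norm(d)
def onz(c,u,v,z):
    o,d=ray(c,u,v); return o+d*(z-o[2])/d[2]
def proj(c,X):
    _,K,R,t=c; p=K@(R@np.array(X)+t); return p[:2]/p[2]
def tri(c1,p1,c2,p2):
    (a,d),(b,e)=ray(c1,*p1),ray(c2,*p2)
    s=np.linalg.lstsq(np.c_[d,-e],b-a,rcond=None)[0]; P,Q=a+d*s[0],b+e*s[1]
    return (P+Q)/2,np.linalg.norm(P-Q)
E
python3 - <<'E'
from h import *
s=bot.observe(); print(s,bot.tip_extent)
for n in('top','side'):
    c=cam(n); save(n+'0',c[0]); print(n,c[1].round(1).tolist(),(-c[2].T@c[3]).round(3),c[2].round(3).tolist())
    np.savez(n+'0.npz',*c)
E
```

```text
{'time': 0.0, 'joints': array([-1.29110851e+00,  2.21250028e-01,  1.52760017e+00,  3.00325058e-05,
        1.39466932e+00, -1.26081964e-01]), 'qd': array([-1.40342752e-05, -1.36881688e-04,  1.25667286e-03, -6.01474735e-04,
       -4.17262750e-04,  3.29541988e-03]), 'joint_efforts': array([-3.35429440e-04, -4.94616258e+01, -3.87372959e+01,  6.99366094e-02,
        5.71814727e-02, -1.49390671e-04]), 'ee_pos': array([ 0.24656237, -0.57369561,  0.24342818]), 'tcp_rot': array([-3.07527426e+00, -6.32622285e-01,  1.85816945e-04]), 'force': array([ 0.00781586,  0.01403866, -0.20280473]), 'moment': array([-0.008877  ,  0.02030247,  0.00771971]), 'finger_gap': 1.0021342236282007} 0.022
top [[571.9, 0.0, 323.0], [0.0, 571.9, 249.0], [0.0, 0.0, 1.0]] [0.436 0.066 1.334] [[-0.006, -1.0, 0.025], [-0.987, 0.002, -0.162], [0.162, -0.025, -0.986]]
side [[621.5, 0.0, 324.5], [0.0, 621.5, 231.1], [0.0, 0.0, 1.0]] [0.149 0.861 1.264] [[-0.867, -0.499, 0.011], [-0.383, 0.652, -0.654], [0.319, -0.571, -0.756]]
```

View pics/top0.png

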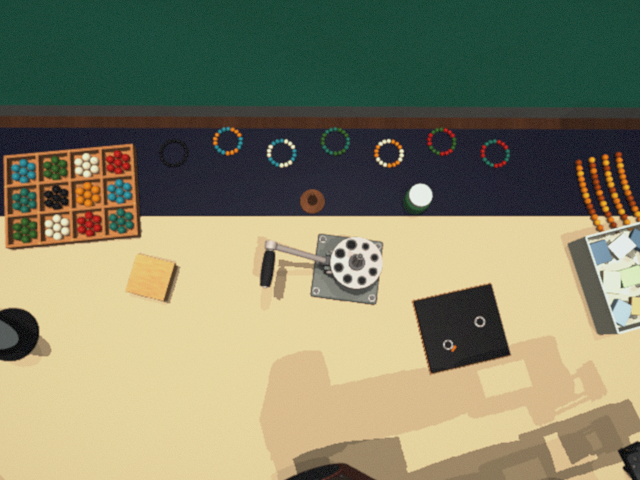

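View pics/side0.png

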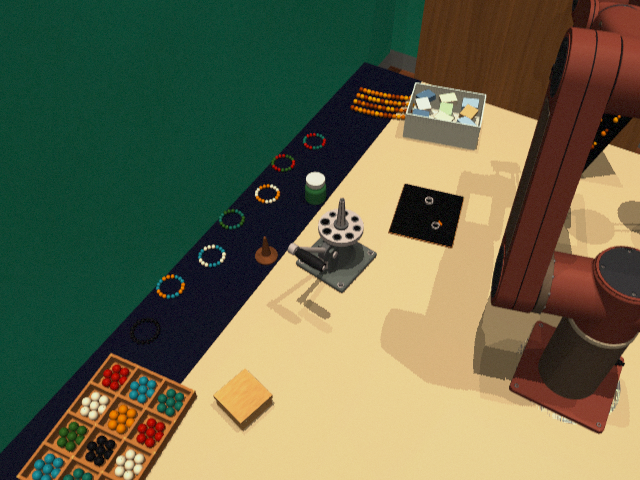

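Top view: plain ring at about (480,322), stone ring at (448,345), die plate at about (356,264), and the grip at about (267,268), towards world +y. In the side view the mandrel tip is at about (341,200) and the plain ring at (429,200).

Run:
```python
from h import *
C={n:[np.load(n+'0.npz')[k] for k in('arr_0','arr_1','arr_2','arr_3')] for n in('top','side')}
def blob(n,box,f):
    x0,y0,x1,y1=box; im=C[n][0][y0:y1,x0:x1]; m=f(im.astype(int)).astype(np.uint8)
    k,l,s,ce=cv2.connectedComponentsWithStats(m); return [(s[i].tolist(),(ce[i]+[x0,y0]).round(1).tolist()) for i in range(1,k) if s[i][4]>8]
br=lambda im: im.max(2)>70
print(blob('top',(465,305,497,340),br)); print(blob('side',(415,190,445,212),br))
for p in [(480,322),(448,345)]: print(onz(C['top'],*p,.014).round(4))
dark=lambda im: im.max(2)<45
print('grip',blob('top',(255,240,280,295),dark)); print(blob('side',(285,235,345,280),dark))
print('die z126',onz(C['top'],356,264,.126).round(4))
# base corners from top at z~.01
for p in [(317,235),(383,240),(378,304),(311,297)]: print(onz(C['top'],*p,.012).round(4))
a=cv2.resize(C['top'][0][225:315,250:390],None,fx=5,fy=5,interpolation=cv2.INTER_CUBIC)
b=cv2.resize(C['side'][0][190:300,280:380],None,fx=5,fy=5,interpolation=cv2.INTER_CUBIC)
save('ct',a); 
h=np.zeros((550,1200,3),np.uint8); h[:450,:700]=a; h[:550,700:1200]=b
save('cc',cv2.resize(h,(800,367)))
```

```text
[([9, 11, 12, 12, 90], [479.4, 321.4])]
[([19, 0, 11, 3, 19], [440.3, 190.5]), ([10, 6, 9, 9, 46], [428.7, 199.8])]
[ 0.481  -0.3293  0.014 ]
[ 0.4291 -0.2529  0.014 ]
grip [([6, 11, 13, 35, 171], [267.5, 266.7])]
[([0, 0, 13, 17, 110], [289.1, 239.9]), ([49, 0, 6, 4, 21], [336.6, 236.6]), ([10, 11, 50, 28, 663], [322.3, 259.1])]
die z126 [ 0.6014 -0.0353  0.126 ]
[0.6861 0.046  0.012 ]
[ 0.6739 -0.1095  0.012 ]
[ 0.5236 -0.0944  0.012 ]
[0.5403 0.0605 0.012 ]
```

View pics/cc.png

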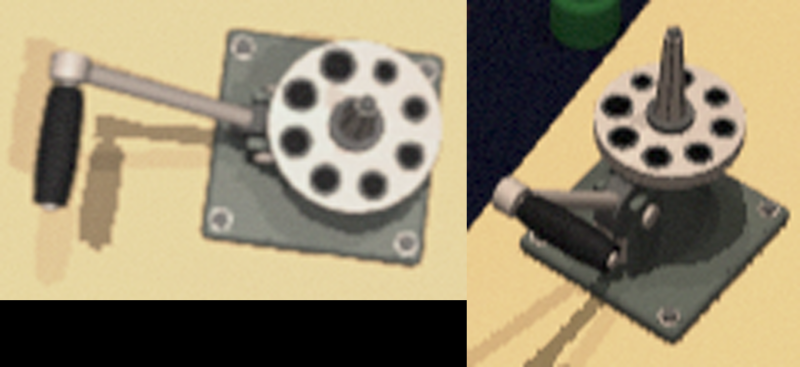

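Run:
```python
from h import *
C={n:[np.load(n+'0.npz')[k] for k in('arr_0','arr_1','arr_2','arr_3')] for n in('top','side')}
T,S=C['top'],C['side']
print('ring',tri(T,(479.4,321.4),S,(428.7,199.8)), onz(T,479.4,321.4,.014))
print('tip',tri(T,(360.4,256),S,(342,199)), onz(T,360.4,256,.22))
print('die',onz(T,356.5,263,.126), 'side', onz(S,*(280+(669-467)/3.333,190+122/3.333),.126))
print('grip',tri(T,(267.5,266.7),S,(310,260)), onz(T,267.5,266.7,.205))
y=-.093
for o in [(.604,-.036)]:
  R=np.array([[np.cos(y),-np.sin(y)],[np.sin(y),np.cos(y)]])
  print('pred grip',R@[-.047,.052+.18*.7071]+o)
s=bot.observe(); print(Ro.from_rotvec(s['tcp_rot']).as_matrix().round(3))
w=cam('wrist'); print('wristcam', (-w[2].T@w[3]).round(3), w[2].round(3).tolist(), w[1][0,0])
```

```text
ring (array([ 0.48265216, -0.32640186,  0.0187906 ]), np.float64(0.0009073301312025284)) [ 0.48239589 -0.32799114  0.014     ]
tip (array([ 0.60521851, -0.03651168,  0.21734662]), np.float64(0.000786606573018614)) [ 0.60444397 -0.03640069  0.22      ]
die [ 0.60356495 -0.03642516  0.126     ] side [ 0.60338369 -0.03136156  0.126     ]
grip (array([0.58466681, 0.14722504, 0.20267907]), np.float64(0.0026113374849715287)) [0.58559519 0.14752032 0.205     ]
pred grip [0.57385194 0.14686797]
[[ 0.919  0.395 -0.001]
 [ 0.395 -0.919  0.002]
 [ 0.    -0.002 -1.   ]]
wristcam [ 0.315 -0.545  0.384] [[0.395, -0.919, -0.002], [-0.885, -0.382, 0.266], [-0.246, -0.103, -0.964]] 400.6605274171909
```

>>> {"method": "step_arm", "body": {
  "moves": [
    {"tx": 3, "ty": -1.3, "tz": 1, "jaw": 5},
    {"tx": 7, "ty": -3, "tz": 2, "jaw": 5},
    {"tx": 11, "ty": -4.7, "tz": 4, "jaw": 5},
    {"tx": 15, "ty": -6.4, "tz": 5, "jaw": 5},
    {"tx": 19, "ty": -8, "tz": 6, "jaw": 5},
    {"tx": 23, "ty": -9.8, "tz": 7, "jaw": 5},
    {"tx": 27, "ty": -11.4, "tz": 8, "jaw": 5},
    {"tx": 30, "ty": -12.7, "tz": 9, "jaw": 5},
    {"tx": 31.4, "ty": -13.3, "tz": 10, "jaw": 5},
    {"tx": 31.4, "ty": -13.3, "tz": 11, "jaw": 5},
    {"tx": 31.4, "ty": -13.3, "tz": 11, "jaw": 5},
    {"tx": 31.4, "ty": -13.3, "tz": 11, "jaw": 5}
  ]
}}

```text
$.moves[0]: bad value
```

```bash
cat > w.py <<'E'
import sys
from h import *
n=sys.argv[1]; c=cam('wrist'); save(n,c[0]); np.savez(n+'.npz',*c)
s=bot.observe(); print(s['time'],s['ee_pos'].round(4),Ro.from_rotvec(s['tcp_rot']).as_matrix().round(3).tolist(),s['finger_gap'],s['force'].round(2))
print('ring exp',proj(c,[.4825,-.327,.014]))
E
python3 w.py w1
```

```text
0.2 [ 0.2466 -0.5739  0.2438] [[0.919, 0.395, -0.0], [0.395, -0.919, 0.001], [0.0, -0.001, -1.0]] 0.9987965306032109 [0.43 1.36 0.41]
ring exp [ 132.71263702 -210.44388512]
```

View pics/w1.png

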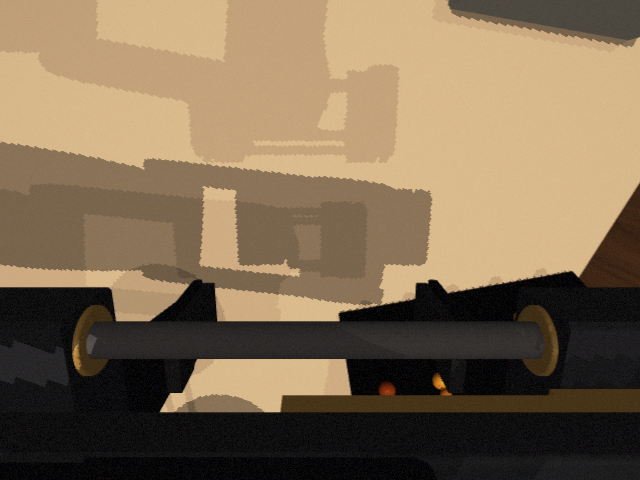

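The move was refused, so I'll give all the keys. Picture 4 (wrist) shows the fingertips near (200,285) and (430,285).

>>> {"method": "step_arm", "body": {
  "moves": [
    {"tx": 3, "ty": -1.3, "tz": 1, "wx": 0, "wy": 0, "wz": 0, "jaw": 5},
    {"tx": 7, "ty": -3, "tz": 2, "wx": 0, "wy": 0, "wz": 0, "jaw": 5},
    {"tx": 11, "ty": -4.7, "tz": 4, "wx": 0, "wy": 0, "wz": 0, "jaw": 5},
    {"tx": 15, "ty": -6.4, "tz": 5, "wx": 0, "wy": 0, "wz": 0, "jaw": 5},
    {"tx": 19, "ty": -8, "tz": 6, "wx": 0, "wy": 0, "wz": 0, "jaw": 5},
    {"tx": 23, "ty": -9.8, "tz": 7, "wx": 0, "wy": 0, "wz": 0, "jaw": 5},
    {"tx": 27, "ty": -11.4, "tz": 8, "wx": 0, "wy": 0, "wz": 0, "jaw": 5},
    {"tx": 30, "ty": -12.7, "tz": 9, "wx": 0, "wy": 0, "wz": 0, "jaw": 5},
    {"tx": 31.4, "ty": -13.3, "tz": 10, "wx": 0, "wy": 0, "wz": 0, "jaw": 5},
    {"tx": 31.4, "ty": -13.3, "tz": 11, "wx": 0, "wy": 0, "wz": 0, "jaw": 5},
    {"tx": 31.4, "ty": -13.3, "tz": 11, "wx": 0, "wy": 0, "wz": 0, "jaw": 5},
    {"tx": 31.4, "ty": -13.3, "tz": 11, "wx": 0, "wy": 0, "wz": 0, "jaw": 5}
  ]
}}

```text
time: 1.4
ee_pos: [0.4817, -0.3292, 0.1343]
tcp_rot: [-3.077, -0.631, 0.001]
force: [-0.1, -0.4, 0.1]
finger_gap: 0.574
```

```bash
python3 w.py w2
```

```text
1.45 [ 0.4819 -0.3295  0.1348] [[0.92, 0.393, -0.0], [0.393, -0.92, -0.0], [-0.0, 0.0, -1.0]] 0.5750877694078872 [-0.61 -1.15 -0.22]
ring exp [312.27410803 241.69414064]
```

View pics/w2.png

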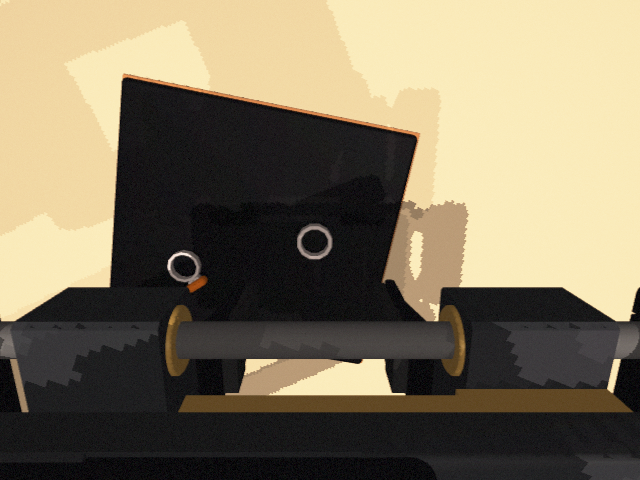

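Picture 5: the plain ring is at (315,242), clear of the fingers, and the stone ring is at (184,266).

```bash
cat > m.py <<'E'
from h import *
def shift(X):  # world target for TCP -> tool cm
    s=bot.observe(); R=Ro.from_rotvec(s['tcp_rot']).as_matrix(); return (R.T@(np.array(X)-s['ee_pos'])*100).round(2)
E
python3 - <<'E'
from m import *
z=np.load('w2.npz'); c=[z['arr_%d'%i] for i in range(4)]
m=(c[0][215:270,285:345].max(2)>75).astype(np.uint8)
k=max(cv2.findContours(m,0,1)[0],key=cv2.contourArea); (x,y),r=cv2.minEnclosingCircle(k); x+=285;y+=215
P=onz(c,x,y,.018); print(x,y,r,P, shift([P[0],P[1],.0345]))
E
```

```text
314.181360244751 241.33375358581543 18.091684341430664 [ 0.4842607  -0.32765753  0.018     ] [ 0.29 -0.08 10.03]
```

>>> {"method": "step_arm", "body": {
  "moves": [
    {"tx": 0.3, "ty": -0.1, "tz": 2, "wx": 0, "wy": 0, "wz": 0, "jaw": 5},
    {"tx": 0.3, "ty": -0.1, "tz": 5, "wx": 0, "wy": 0, "wz": 0, "jaw": 5},
    {"tx": 0.3, "ty": -0.1, "tz": 7.5, "wx": 0, "wy": 0, "wz": 0, "jaw": 5},
    {"tx": 0.3, "ty": -0.1, "tz": 9, "wx": 0, "wy": 0, "wz": 0, "jaw": 5},
    {"tx": 0.3, "ty": -0.1, "tz": 9.6, "wx": 0, "wy": 0, "wz": 0, "jaw": 5},
    {"tx": 0.3, "ty": -0.1, "tz": 10, "wx": 0, "wy": 0, "wz": 0, "jaw": 5},
    {"tx": 0.3, "ty": -0.1, "tz": 10, "wx": 0, "wy": 0, "wz": 0, "jaw": 5},
    {"tx": 0.3, "ty": -0.1, "tz": 10, "wx": 0, "wy": 0, "wz": 0, "jaw": 3.5},
    {"tx": 0.3, "ty": -0.1, "tz": 10, "wx": 0, "wy": 0, "wz": 0, "jaw": 2},
    {"tx": 0.3, "ty": -0.1, "tz": 10, "wx": 0, "wy": 0, "wz": 0, "jaw": 1},
    {"tx": 0.3, "ty": -0.1, "tz": 10, "wx": 0, "wy": 0, "wz": 0, "jaw": 0.5},
    {"tx": 0.3, "ty": -0.1, "tz": 10, "wx": 0, "wy": 0, "wz": 0, "jaw": 0.5},
    {"tx": 0.3, "ty": -0.1, "tz": 10, "wx": 0, "wy": 0, "wz": 0, "jaw": 0.5},
    {"tx": 0.3, "ty": -0.1, "tz": 10, "wx": 0, "wy": 0, "wz": 0, "jaw": 0.5},
    {"tx": 0.3, "ty": -0.1, "tz": 10, "wx": 0, "wy": 0, "wz": 0, "jaw": 0.5}
  ]
}}

```text
time: 2.95
ee_pos: [0.4853, -0.3261, 0.0349]
tcp_rot: [3.077, 0.633, 0.001]
force: [-0.3, 0.1, 3.5]
finger_gap: 0.249
```

>>> {"method": "step_arm", "body": {
  "moves": [
    {"tx": 0, "ty": 0, "tz": -0.5, "wx": 0, "wy": 0, "wz": 0, "jaw": 0.5},
    {"tx": 0, "ty": 0, "tz": -2, "wx": 0, "wy": 0, "wz": 0, "jaw": 0.5},
    {"tx": 0, "ty": 0, "tz": -5, "wx": 0, "wy": 0, "wz": 0, "jaw": 0.5},
    {"tx": 0, "ty": 0, "tz": -9, "wx": 0, "wy": 0, "wz": 0, "jaw": 0.5},
    {"tx": 0, "ty": 0, "tz": -13, "wx": 0, "wy": 0, "wz": 0, "jaw": 0.5},
    {"tx": 0, "ty": 0, "tz": -17, "wx": 0, "wy": 0, "wz": 0, "jaw": 0.5},
    {"tx": 0, "ty": 0, "tz": -21, "wx": 0, "wy": 0, "wz": 0, "jaw": 0.5},
    {"tx": 0, "ty": 0, "tz": -24, "wx": 0, "wy": 0, "wz": 0, "jaw": 0.5},
    {"tx": 0, "ty": 0, "tz": -26, "wx": 0, "wy": 0, "wz": 0, "jaw": 0.5},
    {"tx": 0, "ty": 0, "tz": -26, "wx": 0, "wy": 0, "wz": 0, "jaw": 0.5},
    {"tx": 0, "ty": 0, "tz": -26, "wx": 0, "wy": 0, "wz": 0, "jaw": 0.5}
  ]
}}

```text
time: 4.05
ee_pos: [0.4849, -0.3259, 0.2947]
tcp_rot: [3.077, 0.633, 0.001]
force: [0.1, -0.2, -0.8]
finger_gap: 0.25
```

```bash
python3 w.py w3
python3 - <<'E'
from h import *
s=bot.observe();R=Ro.from_rotvec(s['tcp_rot']).as_matrix()
P=s['ee_pos']+R@[0,0,.0195]; 
z=np.load('w3.npz'); w=[z['arr_%d'%i] for i in range(4)]
S=cam('side'); np.savez('s3.npz',*S); p=proj(w,P); q=proj(S,P); print(p,q)
def crop(c,p,h,f):
    x,y=[int(v) for v in p]; x=min(max(x,h),640-h); y=min(max(y,h),480-h)
    return cv2.resize(c[0][y-h:y+h,x-h:x+h],(400,400),interpolation=cv2.INTER_CUBIC)
save('c3',np.hstack([crop(w,p,80,0),crop(S,q,40,0)]))
E
```

```text
4.1 [ 0.4845 -0.3255  0.2934] [[0.919, 0.395, -0.001], [0.395, -0.919, 0.001], [-0.001, -0.002, -1.0]] 0.2510934995099626 [0.43 0.75 0.04]
ring exp [314.77542347 205.52214848]
[313.33000788 306.82856612] [442.23475582 128.17885188]
```

View pics/c3.png

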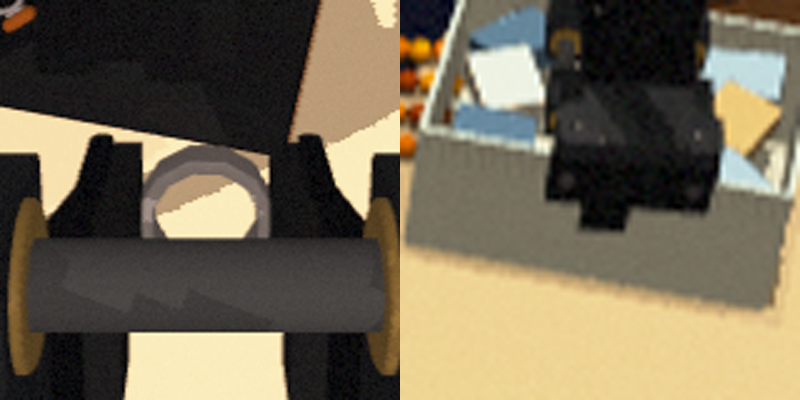

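Run:
```python
from h import *
s=bot.observe();R=Ro.from_rotvec(s['tcp_rot']).as_matrix()
z=np.load('w3.npz'); w=[z['arr_%d'%i] for i in range(4)]
for q in [(.012,0,.017),(.012,0,.025),(.009,0,.017),(.009,0,.025),(0,.012,.017),(0,-.012,.017)]: print(q,proj(w,s['ee_pos']+R@q))
C=[np.load('top0.npz')['arr_%d'%i] for i in range(4)]
```

```text
(0.012, 0, 0.017) [312.70044154 282.8690471 ]
(0.012, 0, 0.025) [312.74627983 276.29941755]
(0.009, 0, 0.017) [312.70638008 289.45978242]
(0.009, 0, 0.025) [312.75175782 282.63471023]
(0, 0.012, 0.017) [340.4692908  308.85285182]
(0, -0.012, 0.017) [284.96824469 308.88538598]
```

The ring is held level. It sits 2–3 mm towards tool −x. I'll move above the mandrel and compare the ring with the tip in the same image.

>>> {"method": "step_arm", "body": {
  "moves": [
    {"tx": 1.5, "ty": -1.5, "tz": 0, "wx": 0, "wy": 0, "wz": 0, "jaw": 0.5},
    {"tx": 4, "ty": -4, "tz": 0, "wx": 0, "wy": 0, "wz": 0, "jaw": 0.5},
    {"tx": 7, "ty": -7, "tz": 0, "wx": 0, "wy": 0, "wz": 0, "jaw": 0.5},
    {"tx": 10, "ty": -10, "tz": 0, "wx": 0, "wy": 0, "wz": 0, "jaw": 0.5},
    {"tx": 13, "ty": -13, "tz": 0, "wx": 0, "wy": 0, "wz": 0, "jaw": 0.5},
    {"tx": 16, "ty": -16, "tz": 0, "wx": 0, "wy": 0, "wz": 0, "jaw": 0.5},
    {"tx": 19, "ty": -18.5, "tz": 0, "wx": 0, "wy": 0, "wz": 0, "jaw": 0.5},
    {"tx": 21.5, "ty": -21, "tz": 0, "wx": 0, "wy": 0, "wz": 0, "jaw": 0.5},
    {"tx": 22.7, "ty": -21.9, "tz": 0.5, "wx": 0, "wy": 0, "wz": 0, "jaw": 0.5},
    {"tx": 22.7, "ty": -21.9, "tz": 1.5, "wx": 0, "wy": 0, "wz": 0, "jaw": 0.5},
    {"tx": 22.7, "ty": -21.9, "tz": 2, "wx": 0, "wy": 0, "wz": 0, "jaw": 0.5},
    {"tx": 22.7, "ty": -21.9, "tz": 2, "wx": 0, "wy": 0, "wz": 0, "jaw": 0.5},
    {"tx": 22.7, "ty": -21.9, "tz": 2, "wx": 0, "wy": 0, "wz": 0, "jaw": 0.5}
  ]
}}

```text
time: 5.45
ee_pos: [0.6067, -0.0366, 0.274]
tcp_rot: [-3.078, -0.63, 0.002]
force: [1.0, -0.1, 0.6]
finger_gap: 0.251
```

```bash
python3 w.py w4
python3 - <<'E'
from h import *
s=bot.observe();R=Ro.from_rotvec(s['tcp_rot']).as_matrix()
z=np.load('w4.npz'); w=[z['arr_%d'%i] for i in range(4)]
print(proj(w,[.6045,-.0362,.22]),[proj(w,s['ee_pos']+R@q).round(1) for q in [(0,0,.021),(.009,0,.017)]])
save('c4',cv2.resize(w[0][180:360,200:440],(800,600),interpolation=cv2.INTER_CUBIC))
E
```

```text
5.5 [ 0.6069 -0.0365  0.2746] [[0.919, 0.393, -0.0], [0.393, -0.919, -0.0], [-0.0, 0.0, -1.0]] 0.2506027074665703 [ 0.17 -0.48  0.6 ]
ring exp [502.3959262  400.05860556]
[312.39849368 282.39025397] [array([314.7, 306. ]), array([314.6, 290.3])]
```

View pics/c4.png

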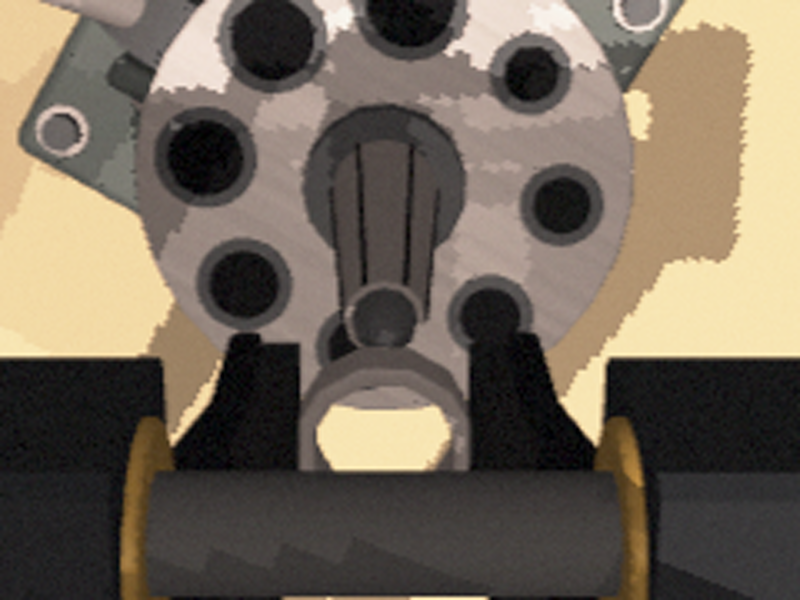

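Run:
```python
from h import *
s=bot.observe();R=Ro.from_rotvec(s['tcp_rot']).as_matrix()
z=np.load('w4.npz'); w=[z['arr_%d'%i] for i in range(4)]
f=lambda P:((R.T@(P-s['ee_pos']))*1000).round(1)
px=lambda a,b:(200+a*.3,180+b*.3)
for nm,a,b,zz in [('tip',384,316,.218),('dieL',137,160,.126),('dieR',632,160,.126),('dieBot?',384,408,.126),('mandrel foot top edge',384,105,.134),('ringin',384,385,s['ee_pos'][2]-.017),('ringout',384,347,s['ee_pos'][2]-.025)]:
    P=onz(w,*px(a,b),zz); print(nm,P.round(4),f(P))
```

```text
tip [ 0.6082 -0.0362  0.218 ] [ 1.3  0.2 56.6]
dieL [0.5892 0.0153 0.126 ] [  4.1 -54.6 148.6]
dieR [ 0.6325 -0.0856  0.126 ] [  4.2  55.2 148.6]
dieBot? [ 0.556  -0.0585  0.126 ] [-55.5   0.2 148.6]
mandrel foot top edge [ 0.6237 -0.0296  0.134 ] [ 18.1   0.2 140.6]
ringin [ 0.6132 -0.0341  0.2576] [ 6.7  0.2 17. ]
ringout [ 0.615  -0.0333  0.2496] [ 8.6  0.2 25. ]
```

>>> {"method": "step_arm", "body": {
  "moves": [
    {"tx": 0.37, "ty": 0, "tz": 0, "wx": 0, "wy": 0, "wz": 0, "jaw": 0.5},
    {"tx": 0.37, "ty": 0, "tz": 0.5, "wx": 0, "wy": 0, "wz": 0, "jaw": 0.5},
    {"tx": 0.37, "ty": 0, "tz": 1.2, "wx": 0, "wy": 0, "wz": 0, "jaw": 0.5},
    {"tx": 0.37, "ty": 0, "tz": 2, "wx": 0, "wy": 0, "wz": 0, "jaw": 0.5},
    {"tx": 0.37, "ty": 0, "tz": 2.6, "wx": 0, "wy": 0, "wz": 0, "jaw": 0.5},
    {"tx": 0.37, "ty": 0, "tz": 3.1, "wx": 0, "wy": 0, "wz": 0, "jaw": 0.5},
    {"tx": 0.37, "ty": 0, "tz": 3.5, "wx": 0, "wy": 0, "wz": 0, "jaw": 0.5},
    {"tx": 0.37, "ty": 0, "tz": 3.5, "wx": 0, "wy": 0, "wz": 0, "jaw": 0.5}
  ]
}}

```text
time: 6.3
ee_pos: [0.6102, -0.0336, 0.2386]
tcp_rot: [-3.077, -0.633, 0.002]
force: [0.4, 0.1, -0.5]
finger_gap: 0.249
```

>>> {"method": "step_arm", "body": {
  "moves": [
    {"tx": 0, "ty": 0, "tz": 0.5, "wx": 0, "wy": 0, "wz": 0, "jaw": 0.5},
    {"tx": 0, "ty": 0, "tz": 1, "wx": 0, "wy": 0, "wz": 0, "jaw": 0.5},
    {"tx": 0, "ty": 0, "tz": 1.5, "wx": 0, "wy": 0, "wz": 0, "jaw": 0.5},
    {"tx": 0, "ty": 0, "tz": 2, "wx": 0, "wy": 0, "wz": 0, "jaw": 0.5},
    {"tx": 0, "ty": 0, "tz": 2, "wx": 0, "wy": 0, "wz": 0, "jaw": 0.5}
  ]
}}

```text
time: 6.8
ee_pos: [0.61, -0.0341, 0.2184]
tcp_rot: [3.077, 0.633, -0.003]
force: [-1.9, -3.5, -1.4]
finger_gap: 0.253
```

>>> {"method": "step_arm", "body": {
  "moves": [
    {"tx": -0.08, "ty": 0.06, "tz": 0, "wx": 0, "wy": 0, "wz": 0, "jaw": 0.5},
    {"tx": -0.08, "ty": 0.06, "tz": 0, "wx": 0, "wy": 0, "wz": 0, "jaw": 0.5},
    {"tx": -0.08, "ty": 0.06, "tz": 0, "wx": 0, "wy": 0, "wz": 0, "jaw": 0.5}
  ]
}}

```text
time: 7.1
ee_pos: [0.6101, -0.0344, 0.2195]
tcp_rot: [-3.077, -0.633, 0.0]
force: [-2.4, -0.9, -1.0]
finger_gap: 0.252
```

>>> {"method": "step_arm", "body": {
  "moves": [
    {"tx": 0, "ty": 0, "tz": 0.4, "wx": 0, "wy": 0, "wz": 0, "jaw": 0.5},
    {"tx": 0, "ty": 0, "tz": 0.8, "wx": 0, "wy": 0, "wz": 0, "jaw": 0.5},
    {"tx": 0, "ty": 0, "tz": 0.8, "wx": 0, "wy": 0, "wz": 0, "jaw": 0.5}
  ]
}}

```text
time: 7.4
ee_pos: [0.6098, -0.0347, 0.2109]
tcp_rot: [3.077, 0.633, -0.001]
force: [-1.9, -2.8, 0.1]
finger_gap: 0.25
```

>>> {"method": "step_arm", "body": {
  "moves": [
    {"tx": -0.08, "ty": 0.06, "tz": 0, "wx": 0, "wy": 0, "wz": 0, "jaw": 0.5},
    {"tx": -0.08, "ty": 0.06, "tz": 0.3, "wx": 0, "wy": 0, "wz": 0, "jaw": 0.5},
    {"tx": -0.08, "ty": 0.06, "tz": 0.6, "wx": 0, "wy": 0, "wz": 0, "jaw": 0.5},
    {"tx": -0.08, "ty": 0.06, "tz": 0.6, "wx": 0, "wy": 0, "wz": 0, "jaw": 0.5}
  ]
}}

```text
time: 7.8
ee_pos: [0.6095, -0.0352, 0.2049]
tcp_rot: [-3.077, -0.633, 0.0]
force: [-0.2, 1.0, 0.1]
finger_gap: 0.25
```

>>> {"method": "step_arm", "body": {
  "moves": [
    {"tx": 0, "ty": 0, "tz": 0.3, "wx": 0, "wy": 0, "wz": 0, "jaw": 0.5},
    {"tx": 0, "ty": 0, "tz": 0.6, "wx": 0, "wy": 0, "wz": 0, "jaw": 0.5},
    {"tx": 0, "ty": 0, "tz": 0.8, "wx": 0, "wy": 0, "wz": 0, "jaw": 0.5},
    {"tx": 0, "ty": 0, "tz": 0.8, "wx": 0, "wy": 0, "wz": 0, "jaw": 0.5}
  ]
}}

```text
time: 8.2
ee_pos: [0.6092, -0.0355, 0.197]
tcp_rot: [-3.077, -0.633, 0.002]
force: [-2.7, -1.0, -0.5]
finger_gap: 0.253
```

>>> {"method": "step_arm", "body": {
  "moves": [
    {"tx": -0.05, "ty": 0, "tz": 0.1, "wx": 0, "wy": 0, "wz": 0, "jaw": 0.5},
    {"tx": -0.05, "ty": 0, "tz": 0.2, "wx": 0, "wy": 0, "wz": 0, "jaw": 0.5},
    {"tx": -0.05, "ty": 0, "tz": 0.3, "wx": 0, "wy": 0, "wz": 0, "jaw": 0.5},
    {"tx": -0.05, "ty": 0, "tz": 0.3, "wx": 0, "wy": 0, "wz": 0, "jaw": 0.5}
  ]
}}

```text
time: 8.6
ee_pos: [0.6091, -0.0356, 0.1945]
tcp_rot: [-3.077, -0.633, 0.0]
force: [-2.8, -0.9, 1.7]
finger_gap: 0.252
```

>>> {"method": "step_arm", "body": {
  "moves": [
    {"tx": 0, "ty": 0, "tz": 0.1, "wx": 0, "wy": 0, "wz": 0, "jaw": 0.5},
    {"tx": 0, "ty": 0, "tz": 0.2, "wx": 0, "wy": 0, "wz": 0, "jaw": 0.5},
    {"tx": 0, "ty": 0, "tz": 0.2, "wx": 0, "wy": 0, "wz": 0, "jaw": 0.5}
  ]
}}

```text
time: 8.9
ee_pos: [0.6091, -0.0356, 0.1928]
tcp_rot: [3.077, 0.633, -0.0]
force: [-4.1, -0.8, 4.4]
finger_gap: 0.251
```

>>> {"method": "step_arm", "body": {
  "moves": [
    {"tx": 0, "ty": 0, "tz": 0, "wx": 0, "wy": 0, "wz": 0, "jaw": 3},
    {"tx": 0, "ty": 0, "tz": 0, "wx": 0, "wy": 0, "wz": 0, "jaw": 4},
    {"tx": 0, "ty": 0, "tz": 0, "wx": 0, "wy": 0, "wz": 0, "jaw": 5},
    {"tx": 0, "ty": 0, "tz": 0, "wx": 0, "wy": 0, "wz": 0, "jaw": 5},
    {"tx": 0, "ty": 0, "tz": 0, "wx": 0, "wy": 0, "wz": 0, "jaw": 5},
    {"tx": 0, "ty": 0, "tz": -1, "wx": 0, "wy": 0, "wz": 0, "jaw": 5},
    {"tx": 0, "ty": 0, "tz": -3, "wx": 0, "wy": 0, "wz": 0, "jaw": 5},
    {"tx": 0, "ty": 0, "tz": -6, "wx": 0, "wy": 0, "wz": 0, "jaw": 5},
    {"tx": 0, "ty": 0, "tz": -10, "wx": 0, "wy": 0, "wz": 0, "jaw": 5},
    {"tx": 0, "ty": 0, "tz": -13, "wx": 0, "wy": 0, "wz": 0, "jaw": 5},
    {"tx": 0, "ty": 0, "tz": -14, "wx": 0, "wy": 0, "wz": 0, "jaw": 5},
    {"tx": 0, "ty": 0, "tz": -14, "wx": 0, "wy": 0, "wz": 0, "jaw": 5}
  ]
}}

```text
time: 10.1
ee_pos: [0.61, -0.0358, 0.3351]
tcp_rot: [3.075, 0.633, 0.007]
force: [0.2, -0.0, -0.4]
finger_gap: 0.579
```

```bash
python3 w.py w5
python3 - <<'E'
from h import *
z=np.load('w5.npz'); w=[z['arr_%d'%i] for i in range(4)]
S=cam('side'); p=proj(S,[.606,-.036,.173]); q=proj(w,[.606,-.036,.173]);print(p,q)
def crop(c,p,h):
    x,y=[int(v) for v in p]; x=min(max(x,h),640-h); y=min(max(y,h),480-h); print(x-h,y-h)
    return cv2.resize(c[0][y-h:y+h,x-h:x+h],(400,400),interpolation=cv2.INTER_CUBIC)
save('c5',np.hstack([crop(w,q,100),crop(S,p,40)]))
E
```

```text
10.15 [ 0.6092 -0.0357  0.3327] [[0.919, 0.395, 0.001], [0.395, -0.919, -0.0], [0.001, 0.001, -1.0]] 0.572667160165528 [-0.09 -0.45  0.18]
ring exp [479.63951841 373.6294135 ]
[341.18020173 211.93214543] [312.50890448 234.97278344]
212 134
301 171
```

View pics/c5.png

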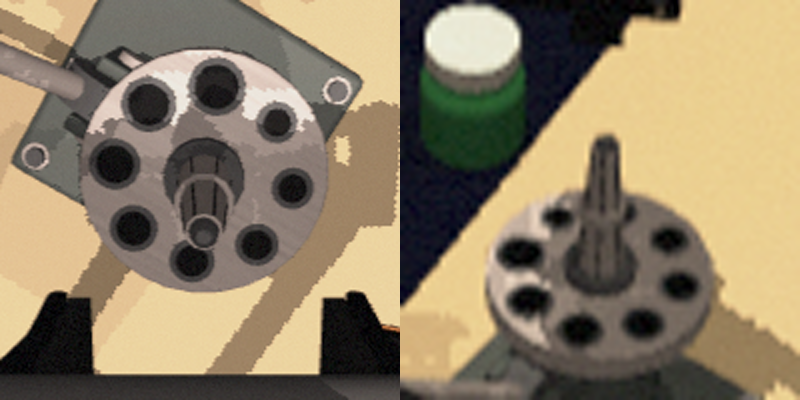

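Run:
```python
from h import *
z=np.load('w5.npz'); w=z['arr_0']; S=cam('side')[0]
f=lambda a:cv2.convertScaleAbs(cv2.resize(a,(400,500),interpolation=cv2.INTER_CUBIC),alpha=1.7)
save('c6',np.hstack([f(w[190:270,282:346]),f(S[190:240,321:361])]))
```

```text
(no output)
```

View pics/c6.png

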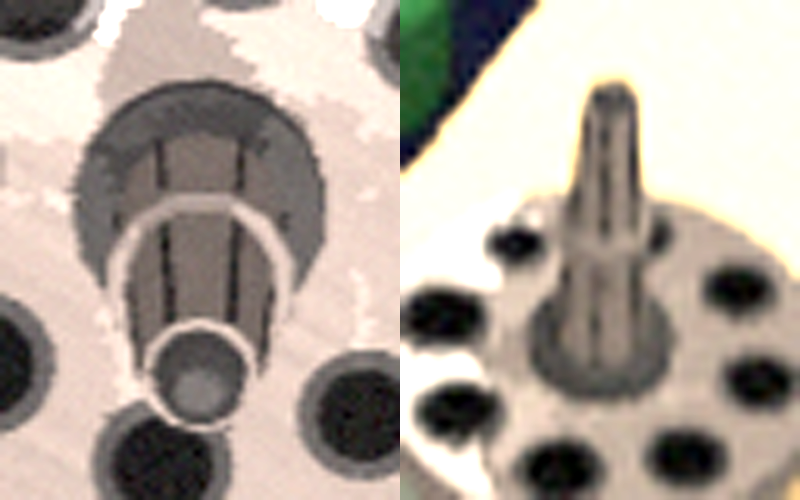

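Picture 9 shows the band (light arc) around the mandrel at mid-height, level and symmetric, and the seating force came at ring z≈0.172 as expected. Next is the lever approach.

```bash
cat >> m.py <<'E'
yaw=-.098; O=np.array([.606,-.0367,0]); Rs=Ro.from_euler('z',yaw).as_matrix()
def grip(a): return O+Rs@[-.047,.052+.18*np.cos(np.pi/4-a),.078+.18*np.sin(np.pi/4-a)]
TH=-.55
Rt=Rs@np.diag([1,-1,-1.])@Ro.from_euler('x',TH).as_matrix()   # wanted tool orientation
def tcp(a,back=.006): return grip(a)-Rt@[0,0,back]
def cmd(X):
    s=bot.observe(); R=Ro.from_rotvec(s['tcp_rot']).as_matrix()
    return (R.T@(X-s['ee_pos'])*100).round(2), Ro.from_matrix(R.T@Rt).as_rotvec().round(3)
E
python3 - <<'E'
from m import *
print(grip(0),Rt.round(3).tolist()); print(bot.observe()['joints'].round(2)); print(cmd(tcp(0,.12)))
E
```

```text
[0.57676677 0.14631764 0.20527922] [[0.995, -0.083, -0.051], [-0.098, -0.848, -0.52], [0.0, 0.523, -0.853]]
[-0.19  0.14  1.45  0.    1.55  0.98]
(array([  7.31, -23.44,   2.3 ]), array([-0.539, -0.135,  0.492]))
```

>>> {"method": "step_arm", "body": {
  "moves": [
    {"tx": 0.7, "ty": -2.3, "tz": 0, "wx": -0.05, "wy": -0.013, "wz": 0.05, "jaw": 6},
    {"tx": 1.5, "ty": -5, "tz": 0, "wx": -0.11, "wy": -0.03, "wz": 0.1, "jaw": 6},
    {"tx": 2.4, "ty": -8, "tz": 0, "wx": -0.18, "wy": -0.045, "wz": 0.165, "jaw": 6},
    {"tx": 3.4, "ty": -11, "tz": 0, "wx": -0.25, "wy": -0.063, "wz": 0.23, "jaw": 6},
    {"tx": 4.4, "ty": -14, "tz": 0, "wx": -0.32, "wy": -0.08, "wz": 0.295, "jaw": 6},
    {"tx": 5.3, "ty": -17, "tz": 0.5, "wx": -0.39, "wy": -0.098, "wz": 0.36, "jaw": 6},
    {"tx": 6.3, "ty": -20, "tz": 1.2, "wx": -0.46, "wy": -0.115, "wz": 0.42, "jaw": 6},
    {"tx": 7, "ty": -22.5, "tz": 2, "wx": -0.51, "wy": -0.128, "wz": 0.47, "jaw": 6},
    {"tx": 7.3, "ty": -23.4, "tz": 2.3, "wx": -0.539, "wy": -0.135, "wz": 0.492, "jaw": 6},
    {"tx": 7.3, "ty": -23.4, "tz": 2.3, "wx": -0.539, "wy": -0.135, "wz": 0.492, "jaw": 6},
    {"tx": 7.3, "ty": -23.4, "tz": 2.3, "wx": -0.539, "wy": -0.135, "wz": 0.492, "jaw": 6}
  ]
}}

```text
time: 11.35
ee_pos: [0.5834, 0.2079, 0.3077]
tcp_rot: [2.588, -0.126, -0.034]
force: [0.5, -0.8, 0.3]
finger_gap: 0.69
```

```bash
python3 w.py w7
python3 - <<'E'
from m import *
print(cmd(tcp(0,.12)),bot.observe()['joints'].round(2))
z=np.load('w7.npz'); w=[z['arr_%d'%i] for i in range(4)]
for o in (-.035,0,.035): print(proj(w,grip(0)+Rs@[o,0,0]))
E
```

```text
11.4 [0.5838 0.2073 0.3088] [[0.995, -0.085, -0.049], [-0.098, -0.848, -0.521], [0.002, 0.523, -0.852]] 0.6878982927805907 [ 0.43 -1.52 -0.37]
ring exp [495.97572803 205.70648113]
(array([-0.1 , -0.18,  0.04]), array([ 0.   , -0.002, -0.001])) [ 0.45  0.41  1.26 -0.47  1.75  2.1 ]
[313.98373938 293.58343018]
[314.02059544 245.39515718]
[314.06007007 193.7831838 ]
```

View pics/w7.png

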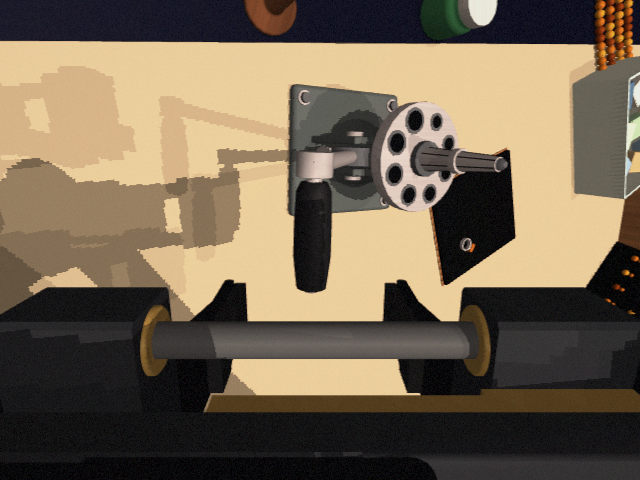

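Picture 10: the ring sits squarely on the mandrel at about (455,161). The grip is centred at (313,238), with the jaws aligned around it. Advancing.

>>> {"method": "step_arm", "body": {
  "moves": [
    {"tx": 0.1, "ty": -0.05, "tz": 1.5, "wx": 0, "wy": 0, "wz": 0, "jaw": 6},
    {"tx": 0.2, "ty": -0.1, "tz": 4, "wx": 0, "wy": 0, "wz": 0, "jaw": 6},
    {"tx": 0.2, "ty": -0.15, "tz": 7, "wx": 0, "wy": 0, "wz": 0, "jaw": 6},
    {"tx": 0.2, "ty": -0.15, "tz": 9.5, "wx": 0, "wy": 0, "wz": 0, "jaw": 6},
    {"tx": 0.2, "ty": -0.15, "tz": 11, "wx": 0, "wy": 0, "wz": 0, "jaw": 6},
    {"tx": 0.2, "ty": -0.15, "tz": 11.4, "wx": 0, "wy": 0, "wz": 0, "jaw": 6},
    {"tx": 0.2, "ty": -0.15, "tz": 11.4, "wx": 0, "wy": 0, "wz": 0, "jaw": 6}
  ]
}}

```text
time: 12.1
ee_pos: [0.5805, 0.1491, 0.2117]
tcp_rot: [2.589, -0.13, -0.032]
force: [0.5, 0.4, 0.4]
finger_gap: 0.692
```

>>> {"method": "step_arm", "body": {
  "moves": [
    {"tx": 0, "ty": 0, "tz": 0, "wx": 0, "wy": 0, "wz": 0, "jaw": 4.5},
    {"tx": 0, "ty": 0, "tz": 0, "wx": 0, "wy": 0, "wz": 0, "jaw": 3.2},
    {"tx": 0, "ty": 0, "tz": 0, "wx": 0, "wy": 0, "wz": 0, "jaw": 2.5},
    {"tx": 0, "ty": 0, "tz": 0, "wx": 0, "wy": 0, "wz": 0, "jaw": 1},
    {"tx": 0, "ty": 0, "tz": 0, "wx": 0, "wy": 0, "wz": 0, "jaw": 1},
    {"tx": 0, "ty": 0, "tz": 0, "wx": 0, "wy": 0, "wz": 0, "jaw": 1}
  ]
}}

```text
time: 12.7
ee_pos: [0.5805, 0.1506, 0.2114]
tcp_rot: [2.59, -0.128, -0.031]
force: [-0.2, 1.8, 0.8]
finger_gap: 0.28
```

Run:
```python
from m import *
s=bot.observe(); R=Ro.from_rotvec(s['tcp_rot']).as_matrix()
T0=s['ee_pos']; v=Rs.T@(T0+R@[0,0,.006]-O); print('grip est in stretcher',v.round(4),'model',(Rs.T@(grip(0)-O)).round(4),s['force'].round(1),s['finger_gap'])
np.save('T0.npy',T0)
for a in np.arange(0,.66,.0393): print(round(a,3),(R.T@(grip(a)-grip(0))*100).round(2))
```

```text
grip est in stretcher [-0.0436  0.1808  0.2063] model [-0.047   0.1793  0.2053] [-0.2  1.8  0.8] 0.27980897978065045
0.0 [0. 0. 0.]
0.039 [-0.   -0.68  0.18]
0.079 [-0.   -1.36  0.39]
0.118 [-0.01 -2.03  0.62]
0.157 [-0.01 -2.69  0.88]
0.196 [-0.01 -3.33  1.16]
0.236 [-0.01 -3.97  1.47]
0.275 [-0.01 -4.59  1.8 ]
0.314 [-0.02 -5.2   2.16]
0.354 [-0.02 -5.8   2.55]
0.393 [-0.02 -6.38  2.95]
0.432 [-0.02 -6.94  3.38]
0.472 [-0.03 -7.49  3.83]
0.511 [-0.03 -8.02  4.3 ]
0.55 [-0.03 -8.53  4.79]
0.59 [-0.03 -9.02  5.3 ]
0.629 [-0.04 -9.48  5.83]
```

Grip is held (24.4 mm). Pulling the first click.

>>> {"method": "step_arm", "body": {
  "moves": [
    {"tx": 0, "ty": -0.35, "tz": 0.09, "wx": 0, "wy": 0, "wz": 0, "jaw": 1},
    {"tx": 0, "ty": -0.68, "tz": 0.18, "wx": 0, "wy": 0, "wz": 0, "jaw": 1},
    {"tx": 0, "ty": -1.36, "tz": 0.39, "wx": 0, "wy": 0, "wz": 0, "jaw": 1},
    {"tx": 0, "ty": -2.03, "tz": 0.62, "wx": 0, "wy": 0, "wz": 0, "jaw": 1},
    {"tx": 0, "ty": -2.69, "tz": 0.88, "wx": 0, "wy": 0, "wz": 0, "jaw": 1},
    {"tx": 0, "ty": -2.69, "tz": 0.88, "wx": 0, "wy": 0, "wz": 0, "jaw": 1},
    {"tx": 0, "ty": -2.69, "tz": 0.88, "wx": 0, "wy": 0, "wz": 0, "jaw": 1}
  ]
}}

```text
time: 13.4
ee_pos: [0.5828, 0.1659, 0.1935]
tcp_rot: [2.584, -0.133, -0.029]
force: [-2.5, -4.0, 9.7]
finger_gap: 0.274
```

```bash
cat > a.py <<'E'
from m import *
s=bot.observe(); R=Ro.from_rotvec(s['tcp_rot']).as_matrix(); T0=np.load('T0.npy')
d=Rs.T@(s['ee_pos']-T0); g=d+[0,.1273,.1273]; a=np.pi/4-np.arctan2(g[2],g[1])
t=Rs@[0,-np.sin(a-np.pi/4),-np.cos(a-np.pi/4)]; 
print('t',s['time'],'angle',a.round(4),'radius',np.hypot(g[1],g[2]).round(4),'x',d[0].round(4),'F',s['force'].round(1),'Ftan',(s['force']@t).round(1),'gap',s['finger_gap'])
E
python3 a.py
```

```text
t 13.4 angle 0.1314 radius 0.1798 x 0.0008 F [-2.5 -4.   9.7] Ftan -10.3 gap 0.27383460995208575
```

>>> {"method": "step_arm", "body": {
  "moves": [
    {"tx": 0, "ty": -0.3, "tz": 0.12, "wx": 0, "wy": 0, "wz": 0, "jaw": 1},
    {"tx": 0, "ty": -0.3, "tz": 0.12, "wx": 0, "wy": 0, "wz": 0, "jaw": 1}
  ]
}}

```text
time: 13.6
ee_pos: [0.5831, 0.1683, 0.1904]
tcp_rot: [2.585, -0.132, -0.029]
force: [-3.0, -4.4, 8.5]
finger_gap: 0.276
```

```bash
python3 a.py
python3 - <<'E'
from m import *
T=cam('top'); s=bot.observe()
x0,y0,x1,y1=245,240,285,300
k,l,st,ce=cv2.connectedComponentsWithStats((T[0][y0:y1,x0:x1].max(2)<45).astype(np.uint8))
print([(st[i].tolist(),(ce[i]+[x0,y0]).round(1).tolist()) for i in range(1,k) if st[i][4]>10])
print('pred grip px',[ (a,proj(T,grip(a)).round(1).tolist()) for a in (0,.1,.157,.314,.628)])
save('t8',T[0]);
E
```

```text
t 13.6 angle 0.1533 radius 0.1799 x 0.0009 F [-3.  -4.4  8.5] Ftan -9.6 gap 0.27648111903799244
[([23, 5, 12, 40, 192], [274.4, 265.5]), ([12, 43, 5, 3, 11], [259.5, 284.0])]
pred grip px [(0, [268.1, 271.1]), (0.1, [262.5, 271.3]), (0.157, [259.8, 271.6]), (0.314, [253.6, 272.3]), (0.628, [247.9, 274.6])]
```

>>> {"method": "step_arm", "body": {
  "moves": [
    {"tx": 0, "ty": -0.34, "tz": 0.16, "wx": 0, "wy": 0, "wz": 0, "jaw": 1},
    {"tx": 0, "ty": -0.34, "tz": 0.16, "wx": 0, "wy": 0, "wz": 0, "jaw": 1}
  ]
}}

```text
time: 13.85
ee_pos: [0.5834, 0.1703, 0.1875]
tcp_rot: [2.584, -0.132, -0.029]
force: [-2.4, -4.3, 10.3]
finger_gap: 0.281
```

>>> {"method": "step_arm", "body": {
  "moves": [
    {"tx": 0, "ty": -0.32, "tz": 0.15, "wx": 0, "wy": 0, "wz": 0, "jaw": 1},
    {"tx": 0, "ty": -0.32, "tz": 0.15, "wx": 0, "wy": 0, "wz": 0, "jaw": 1}
  ]
}}

```text
time: 14.05
ee_pos: [0.5836, 0.172, 0.185]
tcp_rot: [2.583, -0.132, -0.029]
force: [-3.8, -6.2, 12.7]
finger_gap: 0.277
```

>>> {"method": "step_arm", "body": {
  "moves": [
    {"tx": 0, "ty": -0.32, "tz": 0.16, "wx": 0, "wy": 0, "wz": 0, "jaw": 1},
    {"tx": 0, "ty": -0.32, "tz": 0.16, "wx": 0, "wy": 0, "wz": 0, "jaw": 1}
  ]
}}

```text
time: 14.25
ee_pos: [0.5839, 0.1737, 0.1823]
tcp_rot: [2.583, -0.133, -0.028]
force: [-3.8, -5.7, 14.0]
finger_gap: 0.279
```

>>> {"method": "step_arm", "body": {
  "moves": [
    {"tx": 0, "ty": -0.31, "tz": 0.16, "wx": 0, "wy": 0, "wz": 0, "jaw": 1},
    {"tx": 0, "ty": -0.31, "tz": 0.16, "wx": 0, "wy": 0, "wz": 0, "jaw": 1}
  ]
}}

```text
time: 14.45
ee_pos: [0.5841, 0.1757, 0.1794]
tcp_rot: [2.583, -0.133, -0.028]
force: [-3.5, -5.6, 12.9]
finger_gap: 0.276
```

>>> {"method": "step_arm", "body": {
  "moves": [
    {"tx": 0, "ty": -0.31, "tz": 0.17, "wx": 0, "wy": 0, "wz": 0, "jaw": 1},
    {"tx": 0, "ty": -0.31, "tz": 0.17, "wx": 0, "wy": 0, "wz": 0, "jaw": 1}
  ]
}}

```text
time: 14.65
ee_pos: [0.5844, 0.1778, 0.1759]
tcp_rot: [2.584, -0.132, -0.028]
force: [-2.5, -4.3, 10.3]
finger_gap: 0.277
```

>>> {"method": "step_arm", "body": {
  "moves": [
    {"tx": 0, "ty": -0.31, "tz": 0.18, "wx": 0, "wy": 0, "wz": 0, "jaw": 1},
    {"tx": 0, "ty": -0.31, "tz": 0.18, "wx": 0, "wy": 0, "wz": 0, "jaw": 1}
  ]
}}

```text
time: 14.85
ee_pos: [0.5847, 0.1799, 0.1722]
tcp_rot: [2.586, -0.132, -0.028]
force: [-1.4, -2.3, 8.1]
finger_gap: 0.279
```

```bash
python3 a.py
```

```text
t 14.85 angle 0.2738 radius 0.1799 x 0.0013 F [-1.4 -2.3  8.1] Ftan -8.3 gap 0.27939121223152125
```

>>> {"method": "step_arm", "body": {
  "moves": [
    {"tx": 0, "ty": -0.3, "tz": 0.18, "wx": 0, "wy": 0, "wz": 0, "jaw": 1},
    {"tx": 0, "ty": -0.3, "tz": 0.18, "wx": 0, "wy": 0, "wz": 0, "jaw": 1}
  ]
}}

```text
time: 15.05
ee_pos: [0.5849, 0.1817, 0.1687]
tcp_rot: [2.586, -0.131, -0.028]
force: [-0.6, -2.2, 7.2]
finger_gap: 0.274
```

>>> {"method": "step_arm", "body": {
  "moves": [
    {"tx": 0, "ty": -0.3, "tz": 0.19, "wx": 0, "wy": 0, "wz": 0, "jaw": 1},
    {"tx": 0, "ty": -0.3, "tz": 0.19, "wx": 0, "wy": 0, "wz": 0, "jaw": 1}
  ]
}}

```text
time: 15.25
ee_pos: [0.5851, 0.1833, 0.1658]
tcp_rot: [2.586, -0.131, -0.027]
force: [-1.9, -2.7, 9.8]
finger_gap: 0.278
```

>>> {"method": "step_arm", "body": {
  "moves": [
    {"tx": 0, "ty": -0.3, "tz": 0.2, "wx": 0, "wy": 0, "wz": 0, "jaw": 1},
    {"tx": 0, "ty": -0.3, "tz": 0.2, "wx": 0, "wy": 0, "wz": 0, "jaw": 1}
  ]
}}

```text
time: 15.45
ee_pos: [0.5853, 0.1846, 0.1631]
tcp_rot: [2.585, -0.131, -0.027]
force: [-1.4, -3.5, 11.3]
finger_gap: 0.28
```

>>> {"method": "step_arm", "body": {
  "moves": [
    {"tx": 0, "ty": -0.29, "tz": 0.2, "wx": 0, "wy": 0, "wz": 0, "jaw": 1},
    {"tx": 0, "ty": -0.29, "tz": 0.2, "wx": 0, "wy": 0, "wz": 0, "jaw": 1}
  ]
}}

```text
time: 15.65
ee_pos: [0.5855, 0.1859, 0.1604]
tcp_rot: [2.585, -0.132, -0.027]
force: [-3.2, -3.5, 13.4]
finger_gap: 0.279
```

>>> {"method": "step_arm", "body": {
  "moves": [
    {"tx": 0, "ty": -0.29, "tz": 0.2, "wx": 0, "wy": 0, "wz": 0, "jaw": 1},
    {"tx": 0, "ty": -0.29, "tz": 0.2, "wx": 0, "wy": 0, "wz": 0, "jaw": 1}
  ]
}}

```text
time: 15.85
ee_pos: [0.5857, 0.1873, 0.1575]
tcp_rot: [2.584, -0.132, -0.027]
force: [-3.8, -4.7, 14.3]
finger_gap: 0.277
```

>>> {"method": "step_arm", "body": {
  "moves": [
    {"tx": 0, "ty": -0.28, "tz": 0.21, "wx": 0, "wy": 0, "wz": 0, "jaw": 1},
    {"tx": 0, "ty": -0.28, "tz": 0.21, "wx": 0, "wy": 0, "wz": 0, "jaw": 1}
  ]
}}

```text
time: 16.05
ee_pos: [0.5859, 0.1887, 0.1542]
tcp_rot: [2.585, -0.132, -0.027]
force: [-3.2, -2.9, 14.2]
finger_gap: 0.276
```

>>> {"method": "step_arm", "body": {
  "moves": [
    {"tx": 0, "ty": -0.28, "tz": 0.22, "wx": 0, "wy": 0, "wz": 0, "jaw": 1},
    {"tx": 0, "ty": -0.28, "tz": 0.22, "wx": 0, "wy": 0, "wz": 0, "jaw": 1}
  ]
}}

```text
time: 16.25
ee_pos: [0.586, 0.1902, 0.1504]
tcp_rot: [2.586, -0.132, -0.026]
force: [-1.8, -1.7, 10.6]
finger_gap: 0.28
```

```bash
python3 a.py
```

```text
t 16.25 angle 0.4081 radius 0.1799 x 0.0016 F [-1.8 -1.7 10.6] Ftan -10.5 gap 0.2800756029696111
```

>>> {"method": "step_arm", "body": {
  "moves": [
    {"tx": 0, "ty": -0.28, "tz": 0.22, "wx": 0, "wy": 0, "wz": 0, "jaw": 1},
    {"tx": 0, "ty": -0.28, "tz": 0.22, "wx": 0, "wy": 0, "wz": 0, "jaw": 1}
  ]
}}

```text
time: 16.45
ee_pos: [0.5862, 0.1918, 0.1464]
tcp_rot: [2.587, -0.131, -0.026]
force: [-0.9, -0.7, 8.1]
finger_gap: 0.278
```

>>> {"method": "step_arm", "body": {
  "moves": [
    {"tx": 0, "ty": -0.27, "tz": 0.23, "wx": 0, "wy": 0, "wz": 0, "jaw": 1},
    {"tx": 0, "ty": -0.27, "tz": 0.23, "wx": 0, "wy": 0, "wz": 0, "jaw": 1}
  ]
}}

```text
time: 16.65
ee_pos: [0.5864, 0.1931, 0.1428]
tcp_rot: [2.587, -0.131, -0.026]
force: [-0.1, -1.2, 8.2]
finger_gap: 0.281
```

>>> {"method": "step_arm", "body": {
  "moves": [
    {"tx": 0, "ty": -0.27, "tz": 0.23, "wx": 0, "wy": 0, "wz": 0, "jaw": 1},
    {"tx": 0, "ty": -0.27, "tz": 0.23, "wx": 0, "wy": 0, "wz": 0, "jaw": 1}
  ]
}}

```text
time: 16.85
ee_pos: [0.5865, 0.1941, 0.1397]
tcp_rot: [2.587, -0.131, -0.026]
force: [-1.2, -1.8, 9.5]
finger_gap: 0.274
```

>>> {"method": "step_arm", "body": {
  "moves": [
    {"tx": 0, "ty": -0.26, "tz": 0.24, "wx": 0, "wy": 0, "wz": 0, "jaw": 1},
    {"tx": 0, "ty": -0.26, "tz": 0.24, "wx": 0, "wy": 0, "wz": 0, "jaw": 1}
  ]
}}

```text
time: 17.05
ee_pos: [0.5867, 0.195, 0.1368]
tcp_rot: [2.586, -0.131, -0.026]
force: [-1.6, -1.5, 12.9]
finger_gap: 0.278
```

>>> {"method": "step_arm", "body": {
  "moves": [
    {"tx": 0, "ty": -0.26, "tz": 0.24, "wx": 0, "wy": 0, "wz": 0, "jaw": 1},
    {"tx": 0, "ty": -0.26, "tz": 0.24, "wx": 0, "wy": 0, "wz": 0, "jaw": 1}
  ]
}}

```text
time: 17.25
ee_pos: [0.5868, 0.1959, 0.1339]
tcp_rot: [2.586, -0.131, -0.026]
force: [-2.7, -1.5, 14.2]
finger_gap: 0.274
```

>>> {"method": "step_arm", "body": {
  "moves": [
    {"tx": 0, "ty": -0.25, "tz": 0.25, "wx": 0, "wy": 0, "wz": 0, "jaw": 1},
    {"tx": 0, "ty": -0.25, "tz": 0.25, "wx": 0, "wy": 0, "wz": 0, "jaw": 1}
  ]
}}

```text
time: 17.45
ee_pos: [0.587, 0.1967, 0.1308]
tcp_rot: [2.586, -0.132, -0.026]
force: [-3.1, -1.1, 15.6]
finger_gap: 0.277
```

```bash
python3 a.py
```

```text
t 17.45 angle 0.5231 radius 0.18 x 0.0019 F [-3.1 -1.1 15.6] Ftan -15.4 gap 0.2767974781373261
```

>>> {"method": "step_arm", "body": {
  "moves": [
    {"tx": 0, "ty": -0.25, "tz": 0.25, "wx": 0, "wy": 0, "wz": 0, "jaw": 1},
    {"tx": 0, "ty": -0.25, "tz": 0.25, "wx": 0, "wy": 0, "wz": 0, "jaw": 1}
  ]
}}

```text
time: 17.65
ee_pos: [0.5871, 0.1976, 0.1272]
tcp_rot: [2.586, -0.131, -0.026]
force: [-1.7, -1.0, 13.8]
finger_gap: 0.279
```

>>> {"method": "step_arm", "body": {
  "moves": [
    {"tx": 0, "ty": -0.24, "tz": 0.26, "wx": 0, "wy": 0, "wz": 0, "jaw": 1},
    {"tx": 0, "ty": -0.24, "tz": 0.26, "wx": 0, "wy": 0, "wz": 0, "jaw": 1}
  ]
}}

```text
time: 17.85
ee_pos: [0.5872, 0.1985, 0.1232]
tcp_rot: [2.587, -0.131, -0.026]
force: [-1.2, -0.8, 10.6]
finger_gap: 0.279
```

>>> {"method": "step_arm", "body": {
  "moves": [
    {"tx": 0, "ty": -0.23, "tz": 0.26, "wx": 0, "wy": 0, "wz": 0, "jaw": 1},
    {"tx": 0, "ty": -0.23, "tz": 0.26, "wx": 0, "wy": 0, "wz": 0, "jaw": 1}
  ]
}}

```text
time: 18.05
ee_pos: [0.5873, 0.1994, 0.1192]
tcp_rot: [2.588, -0.131, -0.026]
force: [-0.2, -0.5, 8.5]
finger_gap: 0.278
```

>>> {"method": "step_arm", "body": {
  "moves": [
    {"tx": 0, "ty": -0.23, "tz": 0.27, "wx": 0, "wy": 0, "wz": 0, "jaw": 1},
    {"tx": 0, "ty": -0.23, "tz": 0.27, "wx": 0, "wy": 0, "wz": 0, "jaw": 1}
  ]
}}

```text
time: 18.25
ee_pos: [0.5873, 0.2001, 0.1154]
tcp_rot: [2.588, -0.13, -0.025]
force: [-0.0, 0.2, 8.7]
finger_gap: 0.278
```

```bash
python3 a.py
```

```text
t 18.25 angle 0.6104 radius 0.18 x 0.0019 F [-0.   0.2  8.7] Ftan -8.5 gap 0.2781383040329362
```

>>> {"method": "step_arm", "body": {
  "moves": [
    {"tx": 0, "ty": -0.13, "tz": 0.16, "wx": 0, "wy": 0, "wz": 0, "jaw": 1},
    {"tx": 0, "ty": -0.25, "tz": 0.31, "wx": 0, "wy": 0, "wz": 0, "jaw": 1},
    {"tx": 0, "ty": -0.25, "tz": 0.31, "wx": 0, "wy": 0, "wz": 0, "jaw": 1},
    {"tx": 0, "ty": -0.25, "tz": 0.31, "wx": 0, "wy": 0, "wz": 0, "jaw": 1},
    {"tx": 0, "ty": -0.25, "tz": 0.31, "wx": 0, "wy": 0, "wz": 0, "jaw": 1}
  ]
}}

```text
time: 18.75
ee_pos: [0.5875, 0.2008, 0.1112]
tcp_rot: [2.589, -0.13, -0.025]
force: [-0.1, 1.4, 10.0]
finger_gap: 0.274
```

```bash
python3 a.py
python3 - <<'E'
from m import *
S=cam('side'); np.savez('s9.npz',*S); T=cam('top')
print([proj(S,grip(.628)+Rs@[o,0,0]).round().tolist() for o in (-.035,0,.047)],'ring',proj(S,[.606,-.0367,.173]))
a=cv2.resize(S[0][180:300,270:390],(600,600),interpolation=cv2.INTER_CUBIC)
save('c9',a)
E
```

```text
t 18.75 angle 0.6343 radius 0.18 x 0.002 F [-0.1  1.4 10. ] Ftan -9.7 gap 0.27401801180902097
[[312.0, 310.0], [300.0, 302.0], [283.0, 292.0]] ring [341.32191912 211.74615652]
```

View pics/c9.png

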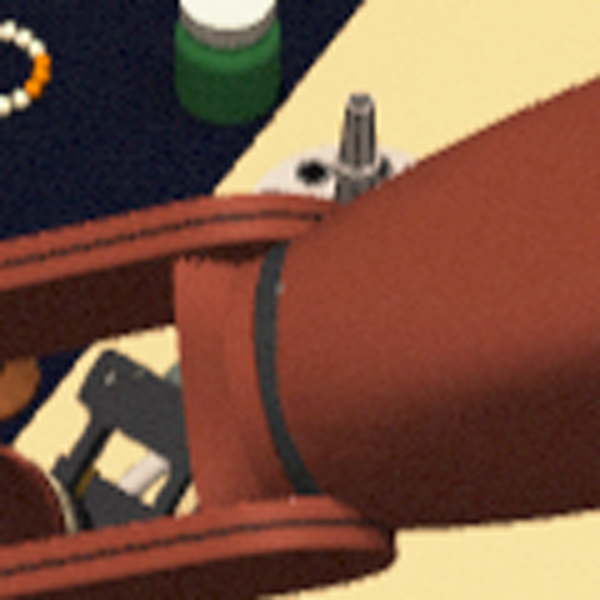

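Picture 11: the ring is still on the mandrel at about (360,160), and the grip is hidden by the arm. The last look goes to the wrist camera, to check for slip in the grasp.

```bash
python3 w.py w10
python3 - <<'E'
from m import *
z=np.load('w10.npz'); w=[z['arr_%d'%i] for i in range(4)]
for a in (.55,.628,.7): print(a,proj(w,grip(a)+Rs@[.047,0,0]).round(1))
E
```

```text
18.9 [0.5874 0.2008 0.1111] [[0.995, -0.088, -0.044], [-0.098, -0.848, -0.521], [0.008, 0.522, -0.853]] 0.27730453668688376 [0.8  0.41 9.03]
ring exp [629.22362104 233.14105251]
0.55 [346.7 225.6]
0.628 [319.3 219.6]
0.7 [298.9 214.4]
```

View pics/w10.png

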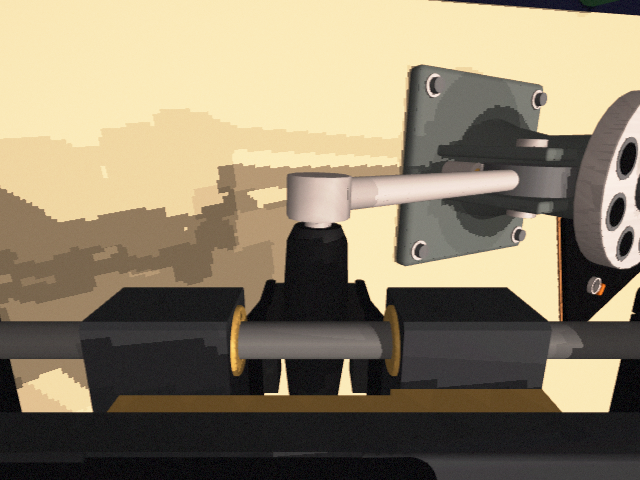

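Picture 12: the lever head is at column 319, where the model puts 0.628 rad (319.3). The grip is firmly in the jaws. I'll hold briefly and hand in.

>>> {"method": "step_arm", "body": {
  "moves": [
    {"tx": 0, "ty": 0, "tz": 0, "wx": 0, "wy": 0, "wz": 0, "jaw": 1},
    {"tx": 0, "ty": 0, "tz": 0, "wx": 0, "wy": 0, "wz": 0, "jaw": 1},
    {"tx": 0, "ty": 0, "tz": 0, "wx": 0, "wy": 0, "wz": 0, "jaw": 1},
    {"tx": 0, "ty": 0, "tz": 0, "wx": 0, "wy": 0, "wz": 0, "jaw": 1},
    {"tx": 0, "ty": 0, "tz": 0, "wx": 0, "wy": 0, "wz": 0, "jaw": 1}
  ]
}}

```text
time: 19.4
ee_pos: [0.5874, 0.2008, 0.111]
tcp_rot: [2.589, -0.13, -0.026]
force: [-0.5, 0.9, 9.0]
finger_gap: 0.28
```

```bash
python3 a.py; python3 -c "
from bench import bot
bot.close_job()"
```

```text
t 19.4 angle 0.6352 radius 0.18 x 0.002 F [-0.5  0.9  9. ] Ftan -8.8 gap 0.2802390289713106
the job is handed in; nothing more can be done
```

The plain ring is on the mandrel, the lever is held at the fourth click, and I handed the job in at 19.4 s, with the gripper still holding the lever.

**Ring:** The ring met resistance with its centre about 47 mm below the tip, where it should rest. The pictures after release show it level on the taper, and the ring was still there in the last side view. I left the stone ring and the other goods alone.

**Lever:** I counted four give-ways in the pulling force. I did not pull on into a fifth.

**Last checks:**
- **Lever angle:** The arm's position gives about 0.635 rad, and the wrist camera view fits 0.628. The fourth notch is at 0.628.
- **Hold:** The force was steady at about 9 N, and the gripper showed no slip.

**Checks that disagreed:**
- While placing the ring, the room cameras and the wrist camera differed by about 4 mm on where the mandrel was. I trusted the wrist camera, then corrected by 1–2 mm from the side forces as I lowered the ring.
- The ring measured about 21.7 mm between the jaws instead of 24 mm. I found no cause, and it made no difference to the fit.
- Pulling forces read 1–2 N higher than the stated values, but rose and fell at the expected angles.
- The arm hid the grip from the side camera at the end, so that view could not confirm the lever angle.

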